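# Pack the wedge-shaped spice bins head to tail in the rack

## Robot

A 6-joint arm with a two-finger parallel gripper is mounted at the origin on the work surface. World frame = base frame: x ahead of the robot, y to its left, z up, the work surface at z = 0. Lengths are in mm, angles in rad, forces in N, time in s.
With the tool pointing down it reaches from about 275 to 750 mm from the base axis. Payload 10.2 kg.
Tool frame: the origin (TCP) lies at the very end of the fingers, on their centre line; the grasp point (between the pads) lies 19 mm behind it; y points along the fingers, z is the direction in which the jaws open and shut, and the axes are right-handed (so a half turn about y gives the same grasp; the last joint's range is limited). The gripper opens to 85 mm and grips with 20 to 120 N. Pads are 22 mm wide; open, the fingers measure 114 mm over their backs; the gripper's body (76 mm by 85 mm) begins 54 mm behind the grasp point. The pads swing forward as they close: fully open they stand 13 mm farther back than shut.
Start: joints at [0.959, 0.313, 1.498, -0, 1.331, -0.223], TCP at [199.029, 485.817, 231.294] pointing down, gripper open.
Joint ranges: [-2.94, 2.94], [-0.97, 2.17], [0.19, 2.56], [-1.23, 4.37], [0.02, 3.11], [-2.88, 2.88]. Speed limits (rad/s): [2.39, 2.39, 3.01, 3.14, 3.14, 3.14].

## Interface

Orientations are given as a unit quaternion [x, y, z, w].
In Python, from workcell import read_state, optics, job gives the robot as it stands.
- The arm moves only by the tool play_rows, never from a script. Its argument "increments" is a list of rows, each an object with "offset": the shift along the tool's x, y, z in cm, a list of three; "rot": the turn, a rotation vector about the tool's x, y, z in rad, a list of three; "fingers": the closure, from -1 (fully open) to 1 (shut). In form: [{"offset": [tx, ty, tz], "rot": [ax, ay, az], "fingers": fingers}, ...]. A call has 1 to 20 rows; each row is the pose to reach, as a shift and turn from the pose commanded when the call began, along the tool's axes at that moment; what a row does not reach only later rows make up. A row lasts 1/12 s, in which the tool goes at most 41.7 mm and 7.16 degrees, less where a joint would pass 70% of its speed; a pose out of reach is approached as far as the arm can. A call with a gripper value outside its range is refused whole. The fingers move at their own pace and stop on an object; "squeeze" is the grip in N (left out, the last holds). Time passes only in rows, so rows that repeat a pose let the fingers close. It gives the time, the measured TCP pose, the force and the opening at its end, in the units of the state.
- read_state(): the state, without advancing time (a new reading comes with each control period).
- optics.camera(name): name is "scene" or "top" or "wrist"; returns a dict with "image" (400x640x3 uint8, red, green, blue), "camera_matrix" (3x3 intrinsics, pixels), "rvec" (rotation vector, rad) and "tvec" (3), from world to camera coordinates, as OpenCV has them. Camera axes: x right, y down, z forward; pixel columns grow to the right and rows downward; lengths in mm; the calibration is good to about 2 mm. A picture is of the moment at which its call begins. There is no depth.
- job.close_job(): hands the job in, once; it reports no verdict.
The state is a dict: "time_s": time; "qpos": joint angles; "dq": joint speeds; "tau": joint torques, N m; "ee_pos": TCP position; "eef_rot": TCP orientation; "ft_force": force on the tool from outside, world axes, zero at the start; "torque": the same for the moment, N m; "grip_width": opening from 0.0 (shut) to 1.0 (fully open).
Only numpy, scipy, OpenCV 4.12 (cv2) and the standard library are available. Lean on these libraries where they do the work, as an engineer would, in place of code of your own. Each camera call takes 0.05 s, during which the arm holds its last target. There are 200 camera calls.

## Task

Fill up the wooden spice rack with the two loose orange-lidded wedge bins: turn each one so that its narrow end leads, head to tail with the blue-lidded bins already there, and slide it from the open front under the steel bar into one of the two gaps until it is fully home against the back wall and flush with its neighbours. All four bins must end lying flat in the rack, the blue ones still in their places; do not disturb the mortar or the glass bowl.

Things in the scene. Friction and masses are not known exactly. Their poses are not given: they have to be found in the camera images.
- rack: Fixed wooden rack: back and two side walls, 46 mm tall, 10 mm thick, no floor, open front towards the robot. Origin on the counter at the centre of its inside, 112 mm deep (x -56 front edge to +56 back wall) and 180 mm wide (y -90 to +90). x points to the back wall, y left. Four bins fill it, centres at y +67, +22, -22, -67 mm, x about 0; those at +67 and -22 are there already.
- rack_bar (a point): Middle of the underside of a fixed steel bar across the rack's side walls, 46 mm above the counter; the bar is 14 mm wide (rack x +5 to +19 mm) and 8 mm thick. Bins must be slid in under it from the front.
- gap_left (a point): Middle of the free place at rack y +22 mm, between the two blue-lidded bins, 20 mm up, rack axes. The gap is about 62 mm wide at the front and tapers to about 34 mm at the back wall. A packed bin's centre lies here.
- gap_right (a point): Middle of the free place at rack y -67 mm, between the right blue-lidded bin and the right side wall, 20 mm up, rack axes. Same gap shape.
- bin_a (a point): Centre (20 mm up) of a loose orange-lidded bin, 160 g. From above a wedge: 110 mm long, 40 tall, 58 wide at one end, 30 at the other. x points to the narrow end. Straight side (square to both ends) at y -22 mm; slanted side from y +36 (wide end, x -55) to +8 (narrow end, x +55). Lies on the counter left or right in front of the rack, turned any way.
- bin_b (a point): Centre of the other loose orange-lidded bin: same shape and axes as bin_a, on the other side. Either bin may go in either gap. Bins and rack are smooth (friction about 0.25), the counter less so (0.6).
- bin_a_nose (a point): Middle of the narrow end face of orange bin A, 20 mm up (x +55, y -7 mm from its centre point).
- bin_b_nose (a point): Middle of the narrow end face of orange bin B, 20 mm up (x +55, y -7 mm from its centre point).
- home_left (a point): Blue-lidded bin already in the rack at about y = +67 mm of the rack, same shape and axes as the orange ones, loose (it may stand a few mm askew), narrow end towards the rack's open front, wide end at the back wall.
- home_left_nose (a point): Middle of the narrow end face of that blue-lidded bin, 20 mm up.
- home_right (a point): Blue-lidded bin already in the rack at about y = -22 mm of the rack, same shape and axes as the orange ones, loose (it may stand a few mm askew), narrow end towards the rack's open front, wide end at the back wall.
- home_right_nose (a point): Middle of the narrow end face of that blue-lidded bin, 20 mm up.
- mortar: Bystander: dark wooden mortar 104 mm across, 85 mm tall, with a pestle leaning out of it to 160 mm high; left of and beyond the rack. Origin under its centre.
- glass_bowl: Bystander: clear glass bowl 130 mm across, 60 mm tall, right of and beyond the rack. Origin under its centre.
Not all that is in view belongs to the job. What is shaped like the part that bears bin_a but pink or purple is not meant.

How it is judged (in metres and radians):
At the end, for the whole second after the job is handed in: Flat (0.06 rad) and parallel to the rack (0.08 rad): each orange bin in its own gap (centre within 12 mm of y +22 or -67), narrow end within 7 mm of the back wall; both blue bins in place (12 mm across), narrow end to the front, at most 9 mm inside and 4 mm outside the front edge (x of bin_a_nose in the frame of rack between 0.049 and 0.06 m and (y of bin_a in the frame of rack between 0.01 and 0.034 m or y of bin_a in the frame of rack between -0.079 and -0.055 m) and angle between the x axis of each of bin_a, bin_b, home_left, home_right and the x axis of rack, either way round below 0.08 rad and angle between each of bin_a, bin_b, home_left, home_right's own z axis and vertical below 0.06 rad and height (world z) of each of bin_a, bin_b, home_left, home_right below 0.025 m and x of bin_b_nose in the frame of rack between 0.049 and 0.06 m and (y of bin_b in the frame of rack between 0.01 and 0.034 m or y of bin_b in the frame of rack between -0.079 and -0.055 m) and x of home_left_nose in the frame of rack between -0.06 and -0.047 m and y of home_left in the frame of rack between 0.055 and 0.079 m and x of home_right_nose in the frame of rack between -0.06 and -0.047 m and y of home_right in the frame of rack between -0.034 and -0.01 m and horizontal distance between bin_a and bin_b above 0.06 m); the robot touches nothing.
It fails at once if the mortar or the glass bowl is shifted by more than 30 mm (distance of any of mortar, glass_bowl from where it was at the start of the episode above 0.03 m).
It fails at once if a blue-lidded bin is lifted by more than 20 mm (height (world z) of any of home_left, home_right above 0.04 m).
It also fails if it takes over 64 s, if anything falls off the work surface, if the arm or the gripper's body presses on something with over 40 N, if the wrist force passes 120 N, or if a joint passes its speed limit or range.

## Working session

There is one attempt and no reset: what is moved stays moved. The work goes in short steps, Python scripts to look and compute and a tool call to move; the robot and the scene stay as the last step left them, time stands still between calls to the robot, and variables do not carry over. Pictures are saved under pics/ and viewed, about 8 in all and at most 12, crops included, and the job is handed in when it is done.

Besides the shell and the picture viewer there is one more tool, called after "Request:" as name(argument=value, ...) on one line, values as JSON. play_rows: Moves the arm, as the interface text tells. Its arguments: {"type":"object","properties":{"increments":{"type":"array","items":{"type":"object","properties":{"offset":{"type":"array","items":{"type":"number"}},"rot":{"type":"array","items":{"type":"number"}},"fingers":{"type":"number"}}}},"squeeze":{"type":"number"}},"required":["increments"]}

```bash
mkdir -p pics; python3 - <<'E'
from workcell import read_state, optics, job
import cv2,numpy as np
print(read_state())
for n in ("scene","top"):
    c=optics.camera(n); cv2.imwrite(f"pics/{n}0.png",c["image"][:,:,::-1])
    print(n,c["camera_matrix"].tolist(),c["rvec"],c["tvec"])
E
```

```text
{'time_s': 0.0, 'qpos': array([ 9.58596277e-01,  3.13432778e-01,  1.49847796e+00, -7.31712007e-06,
        1.33101355e+00, -2.23417245e-01]), 'dq': array([ 1.59845739e-03, -6.77953738e-04, -1.16011324e-03, -1.56096507e-03,
       -1.23277419e-05,  1.30833367e-04]), 'tau': array([ 4.86826775e-04, -4.12270153e+01, -2.59746176e+01, -1.71420138e-04,
        4.05326180e-03,  1.85241782e-05]), 'ee_pos': array([198.86601499, 485.57886938, 230.7285103 ]), 'eef_rot': array([ 0.69422001, -0.13677952,  0.13640205, -0.69335736]), 'ft_force': array([ 0.34934197,  0.16920986, -0.1390145 ]), 'torque': array([ 0.05043374,  0.02608616, -0.01997792]), 'grip_width': 1.002190613511287}
scene [[480.8068968790132, 0.0, 318.34112265809625], [0.0, 480.8068968790132, 199.5764957411481], [0.0, 0.0, 1.0]] [ 1.77518638  1.6017962  -0.72942751] [ -96.30908067 -283.80884579 1881.00907098]
top [[447.3834971666419, 0.0, 313.1430931686387], [0.0, 447.3834971666419, 198.58041421323603], [0.0, 0.0, 1.0]] [ 2.00812982 -2.2196498   0.23031335] [  86.90057781  525.58708702 1355.54893657]
```

View pics/scene0.png

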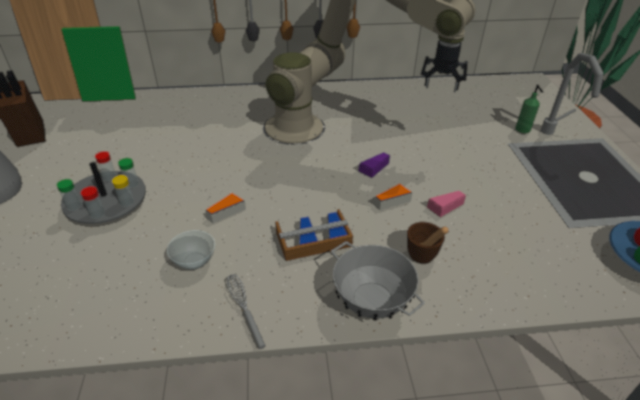

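View pics/top0.png

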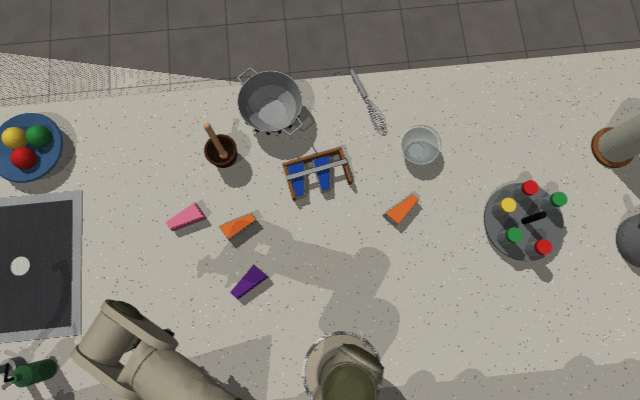

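The scene and top pictures show the rack at top (318,172), with blue bins at (297,180) and (322,172). The look-alikes are:
- orange at (238,226) and (402,210): the two I want
- pink at (186,217) and purple at (249,282): decoys
- an orange thing at scene (590,115), by the plant: not a bin

```bash
cat > h.py <<'E'
from workcell import read_state, optics, job
import cv2,numpy as np
from scipy.spatial.transform import Rotation as R
def cast(c,px,z):
    K=c["camera_matrix"];Rm=cv2.Rodrigues(np.array(c["rvec"],float))[0];t=np.array(c["tvec"],float).ravel()
    px=np.atleast_2d(np.array(px,float)); d=np.c_[px,np.ones(len(px))]@np.linalg.inv(K).T@Rm; o=-Rm.T@t
    return (o+d*((z-o[2])/d[:,2])[:,None])[:,:2]
def proj(c,P):
    return cv2.projectPoints(np.array(P,float).reshape(-1,1,3),np.array(c["rvec"],float),np.array(c["tvec"],float),c["camera_matrix"],None)[0][:,0]
HSV=dict(orange=((5,170,120),(16,255,255)),blue=((105,150,60),(125,255,255)))
def masks(im,col,amin=60):
    m=cv2.inRange(cv2.cvtColor(im,cv2.COLOR_RGB2HSV),*map(np.array,HSV[col]))
    return [k for k in cv2.findContours(m,cv2.RETR_EXTERNAL,cv2.CHAIN_APPROX_NONE)[0] if cv2.contourArea(k)>amin]
def wedge(c,k,z=40,sc=1):
    """Quad on the lid plane -> bin centre, yaw, and end widths/length"""
    q=cast(c,cv2.approxPolyN(k,4,ensure_convex=True).reshape(-1,2),z)
    e=np.linalg.norm(np.roll(q,-1,0)-q,axis=1)
    mid=lambda i:(q[i]+q[(i+1)%4])/2
    # ends: opposite pair with greatest length difference
    p=0 if abs(e[0]-e[2])>abs(e[1]-e[3]) else 1
    n,w=(p,p+2) if e[p]<e[p+2] else (p+2,p)
    # direction: normal to the ends = mean of end-edge directions
    ax=mid(n)-mid(w); u=[]
    for i in (n,w):
        d=q[(i+1)%4]-q[i]; nn=np.array([d[1],-d[0]]); nn*=np.sign(nn@ax); u.append(nn)
    x=sum(u);x/=np.linalg.norm(x);y=np.array([-x[1],x[0]])
    # wedge: ends mid y = +7 wide, -7 narrow; centre = mean of mids
    return dict(c=((mid(n)+mid(w))/2).round(1),yaw=round(float(np.arctan2(x[1],x[0])),3),axyaw=round(float(np.arctan2(ax[1],ax[0])+np.arctan2(14,110)),3),nar=e[n].round(1),wide=e[w].round(1),L=np.linalg.norm(ax).round(1),q=q.round(0).tolist())
E
python3 - <<'E'
from h import *
c=optics.camera("top")
for col in HSV:
    for k in masks(c["image"],col): print(col,cv2.contourArea(k),k.reshape(-1,2).mean(0),wedge(c,k))
print(cast(c,[[283,162],[342,149],[353,184],[295,199]],46))
print(cast(c,[[220,151],[421,146]],0))
s=optics.camera("scene")["image"]
cv2.imwrite("pics/crop0.png",cv2.resize(c["image"][130:300,160:440,::-1],None,fx=2.8,fy=2.8,interpolation=cv2.INTER_CUBIC))
w=optics.camera("wrist"); print(w["rvec"],w["tvec"], -cv2.Rodrigues(w["rvec"])[0].T@np.array(w["tvec"]),w["camera_matrix"][0])
print(R.from_quat(read_state()["eef_rot"]).as_matrix().round(3))
E
```

```text
orange 338.0 [236.72972973 224.86486486] {'c': array([475.5, 277.2]), 'yaw': -0.99, 'axyaw': -1.028, 'nar': np.float64(22.8), 'wide': np.float64(50.8), 'L': np.float64(103.0), 'q': [[488.0, 223.0], [433.0, 311.0], [477.0, 337.0], [505.0, 237.0]]}
orange 333.5 [402.        208.6119403] {'c': array([ 477.4, -249.6]), 'yaw': -0.813, 'axyaw': -0.825, 'nar': np.float64(20.1), 'wide': np.float64(48.7), 'L': np.float64(102.9), 'q': [[500.0, -298.0], [430.0, -224.0], [465.0, -191.0], [515.0, -284.0]]}
blue 139.5 [298.         185.57142857] {'c': array([579.9,  78. ]), 'yaw': -3.071, 'axyaw': -2.943, 'nar': np.float64(22.3), 'wide': np.float64(36.7), 'L': np.float64(58.5), 'q': [[550.0, 65.0], [552.0, 87.0], [606.0, 98.0], [612.0, 62.0]]}
blue 154.0 [323.94230769 178.76923077] {'c': array([593. ,  -6.4]), 'yaw': -2.947, 'axyaw': -2.99, 'nar': np.float64(20.3), 'wide': np.float64(36.9), 'L': np.float64(61.8), 'q': [[564.0, -17.0], [560.0, 3.0], [621.0, 13.0], [627.0, -24.0]]}
blue 106.5 [295.58536585 167.6097561 ] {'c': array([640.3,  82. ]), 'yaw': -2.987, 'axyaw': -2.994, 'nar': np.float64(43.0), 'wide': np.float64(50.3), 'L': np.float64(28.7), 'q': [[629.0, 60.0], [623.0, 103.0], [650.0, 107.0], [659.0, 58.0]]}
blue 90.5 [321.58974359 161.        ] {'c': array([655.2,  -4.8]), 'yaw': -2.979, 'axyaw': -2.928, 'nar': np.float64(41.2), 'wide': np.float64(49.8), 'L': np.float64(25.7), 'q': [[647.0, -26.0], [638.0, 14.0], [665.0, 21.0], [671.0, -28.0]]}
[[663.24553838 118.60673445]
 [687.83690255 -75.83667964]
 [568.10049688 -97.58056518]
 [537.85909222  91.22139291]]
[[ 736.50069088  327.36460555]
 [ 686.53207064 -345.67866102]]
[-2.42108416 -1.6245536  -0.2141548 ] [-524.95431492  -32.70658522  378.29161888] [137.40547947 511.15339195 373.62179607] [353.59879302   0.         318.15603657]
[[ 0.925 -0.     0.379]
 [-0.379 -0.     0.925]
 [-0.    -1.    -0.001]]
```

View pics/crop0.png

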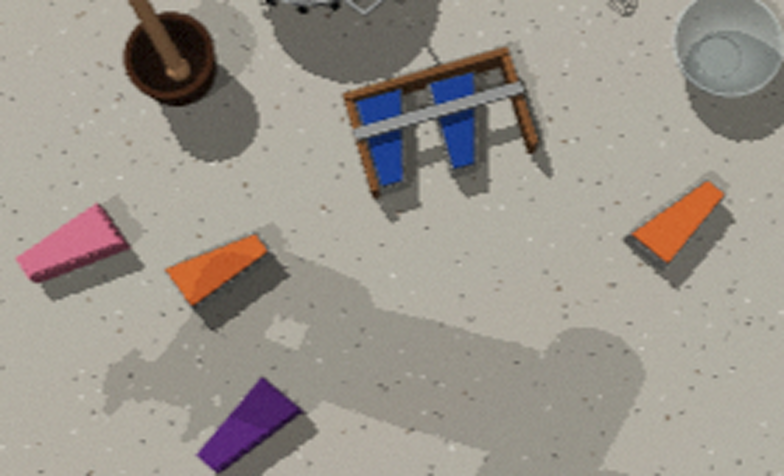

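The crop shows orange A at top px (238,226) and orange B at (402,210). Pink and purple are rejected, and the measured sizes fit the description. The rack yaw is about 0.16 and its centre is near (615,10). Next I move above A for a close look.

```bash
cat >> h.py <<'E'
def go(p,yaw):
    s=read_state(); T=R.from_quat(s["eef_rot"]); y=np.array([0,0,-1.]); x=np.array([np.cos(yaw),np.sin(yaw),0]); z=np.cross(x,y)
    D=R.from_matrix(np.c_[x,y,z])
    o=T.inv().apply(np.array(p)-s["ee_pos"])/10; r=(T.inv()*D).as_rotvec()
    print("t",s["time_s"],"at",s["ee_pos"].round(1),"offset cm",o.round(2),"rot",r.round(3),"rows",max(np.ceil(np.linalg.norm(o)/4),np.ceil(np.linalg.norm(r)/.12)))
E
python3 -c "
from h import *
go([460.7,309.2,140],-1.13)"
```

```text
t 0.25 at [199.  485.7 231.1] offset cm [30.91  9.11 -6.41] rot [0.001 0.741 0.   ] rows 9.0
```

Request:
play_rows(increments=[{"offset":[30.9,9.1,-6.4],"rot":[0,0.741,0],"fingers":-1},{"offset":[30.9,9.1,-6.4],"rot":[0,0.741,0],"fingers":-1},{"offset":[30.9,9.1,-6.4],"rot":[0,0.741,0],"fingers":-1},{"offset":[30.9,9.1,-6.4],"rot":[0,0.741,0],"fingers":-1},{"offset":[30.9,9.1,-6.4],"rot":[0,0.741,0],"fingers":-1},{"offset":[30.9,9.1,-6.4],"rot":[0,0.741,0],"fingers":-1},{"offset":[30.9,9.1,-6.4],"rot":[0,0.741,0],"fingers":-1},{"offset":[30.9,9.1,-6.4],"rot":[0,0.741,0],"fingers":-1},{"offset":[30.9,9.1,-6.4],"rot":[0,0.741,0],"fingers":-1},{"offset":[30.9,9.1,-6.4],"rot":[0,0.741,0],"fingers":-1},{"offset":[30.9,9.1,-6.4],"rot":[0,0.741,0],"fingers":-1},{"offset":[30.9,9.1,-6.4],"rot":[0,0.741,0],"fingers":-1},{"offset":[30.9,9.1,-6.4],"rot":[0,0.741,0],"fingers":-1}], squeeze=50)

```text
time_s: 1.33
ee_pos: [460.0, 310.3, 140.8]
eef_rot: [-0.597, 0.378, -0.378, 0.598]
ft_force: [-0.3, -0.9, -0.1]
grip_width: 0.996
```

```bash
python3 - <<'E'
from h import *
c=optics.camera("wrist"); cv2.imwrite("pics/w1.png",c["image"][:,:,::-1])
print(read_state()["ee_pos"])
for col in HSV:
    for k in masks(c["image"],col): print(col,cv2.contourArea(k),k.reshape(-1,2).mean(0),wedge(c,k))
E
```

```text
[460.06898214 310.25198628 140.76006201]
orange 6750.0 [322.40659341 226.92307692] {'c': array([477.1, 279.6]), 'yaw': -1.02, 'axyaw': -1.033, 'nar': np.float64(24.3), 'wide': np.float64(52.9), 'L': np.float64(105.0), 'q': [[508.0, 238.0], [488.0, 225.0], [434.0, 314.0], [479.0, 342.0]]}
```

View pics/w1.png

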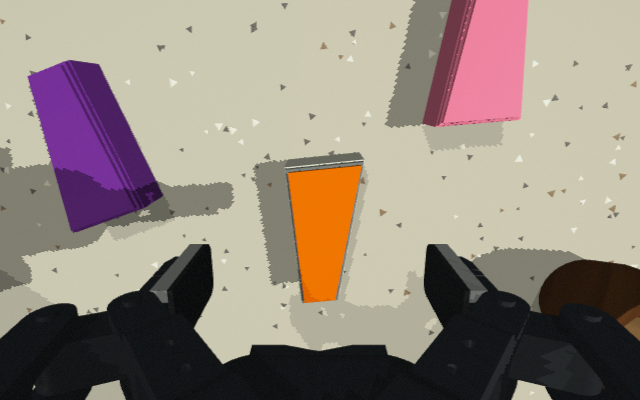

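The wrist view shows A's lid quad at (287,170), (362,163), (337,300), (303,301). It gives 105 x 53/24 mm, an even 2.5 mm inset from the bin outline, so this is the right part and the pose is good.

```bash
python3 -c "
from h import *
go([462.6,311.8,5],-1.147)"
```

```text
t 1.3833 at [460.1 310.3 140.8] offset cm [-0.03 13.58  0.29] rot [-0.001  0.019 -0.   ] rows 4.0
```

Request:
play_rows(increments=[{"offset":[0,4,0.3],"rot":[0,0.019,0],"fingers":-1},{"offset":[0,8,0.3],"rot":[0,0.019,0],"fingers":-1},{"offset":[0,11,0.3],"rot":[0,0.019,0],"fingers":-1},{"offset":[0,13,0.3],"rot":[0,0.019,0],"fingers":-1},{"offset":[0,13.6,0.3],"rot":[0,0.019,0],"fingers":-1},{"offset":[0,13.6,0.3],"rot":[0,0.019,0],"fingers":-1},{"offset":[0,13.6,0.3],"rot":[0,0.019,0],"fingers":1},{"offset":[0,13.6,0.3],"rot":[0,0.019,0],"fingers":1},{"offset":[0,13.6,0.3],"rot":[0,0.019,0],"fingers":1},{"offset":[0,13.6,0.3],"rot":[0,0.019,0],"fingers":1},{"offset":[0,13.6,0.3],"rot":[0,0.019,0],"fingers":1},{"offset":[0,13.6,0.3],"rot":[0,0.019,0],"fingers":1},{"offset":[0,13.6,0.3],"rot":[0,0.019,0],"fingers":1}], squeeze=50)

```text
time_s: 2.47
ee_pos: [464.3, 311.2, 6.2]
eef_rot: [-0.593, 0.384, -0.385, 0.595]
ft_force: [-0.8, 0.9, 6.2]
grip_width: 0.627
```

```bash
python3 - <<'E'
from h import *
c=optics.camera("wrist"); print(read_state()["grip_width"])
for k in masks(c["image"],"orange"): print(cv2.contourArea(k),wedge(c,k))
go([462.6,311.8,5],-1.147)
c=optics.camera("top")
# rack wood mask
hsv=cv2.cvtColor(c["image"],cv2.COLOR_RGB2HSV)
print(hsv[155,300],hsv[180,350],hsv[153,330],hsv[190,293])
E
```

```text
0.6283062829682033
13511.0 {'c': array([464.8, 309.3]), 'yaw': -2.758, 'axyaw': -2.597, 'nar': np.float64(35.9), 'wide': np.float64(48.0), 'L': np.float64(46.4), 'q': [[492.0, 296.0], [453.0, 284.0], [434.0, 315.0], [480.0, 342.0]]}
t 2.5167 at [464.3 311.2   6.2] offset cm [-0.12  0.12 -0.14] rot [-0.003 -0.002  0.   ] rows 1.0
[ 23  20 103] [ 13 156 124] [ 11 168  44] [10 67 80]
```

```bash
python3 - <<'E'
from h import *
c=optics.camera("top"); Rm=cv2.Rodrigues(c["rvec"])[0]; print("cam",-Rm.T@c["tvec"])
ks=masks(c["image"],"blue",40); 
for s in (lambda x:x<310,lambda x:x>=310):
    g=[k for k in ks if s(k[:,0,0].mean())]
    print(len(g),wedge(c,cv2.convexHull(np.vstack(g))))
im=c["image"][130:215,260:375]
hsv=cv2.cvtColor(im,cv2.COLOR_RGB2HSV)
m=cv2.inRange(hsv,np.array((4,110,30)),np.array((18,255,200)))
m=cv2.morphologyEx(m,cv2.MORPH_OPEN,np.ones((2,2),np.uint8))
k=max(cv2.findContours(m,cv2.RETR_EXTERNAL,cv2.CHAIN_APPROX_NONE)[0],key=cv2.contourArea)
pts=np.vstack(cv2.findContours(m,cv2.RETR_EXTERNAL,cv2.CHAIN_APPROX_NONE)[0])+[260,130]
P=cast(c,pts.reshape(-1,2),46).astype(np.float32)
r=cv2.minAreaRect(P); print(r,cv2.boxPoints(r))
q=cv2.approxPolyN(cv2.convexHull(pts.astype(np.int32)),4,ensure_convex=True).reshape(-1,2);print(q,cast(c,q,46).round(1))
v=np.hstack([im,cv2.cvtColor(m,cv2.COLOR_GRAY2RGB)])
cv2.imwrite("pics/rack.png",cv2.resize(v[:,:,::-1],None,fx=3.4,fy=3.4,interpolation=cv2.INTER_NEAREST))
E
```

```text
cam [ 242.59237543   62.03520843 1434.78464872]
2 {'c': array([602.7,  79.1]), 'yaw': -3.054, 'axyaw': -2.953, 'nar': np.float64(22.3), 'wide': np.float64(50.3), 'L': np.float64(104.1), 'q': [[552.0, 87.0], [650.0, 107.0], [659.0, 58.0], [550.0, 65.0]]}
2 {'c': array([615.1,  -5.4]), 'yaw': -3.001, 'axyaw': -2.982, 'nar': np.float64(20.3), 'wide': np.float64(49.8), 'L': np.float64(106.0), 'q': [[564.0, -17.0], [560.0, 3.0], [665.0, 21.0], [671.0, -28.0]]}
((613.8109741210938, 9.807220458984375), (125.6856689453125, 198.03622436523438), 10.57144832611084) [[533.8688    95.61545 ]
 [570.2008   -99.059494]
 [693.7532   -76.00101 ]
 [657.42114  118.673935]]
[[294 200]
 [283 164]
 [341 147]
 [353 183]] [[535.   94.7]
 [656.6 119.2]
 [694.9 -73.4]
 [571.4 -98. ]]
```

View pics/rack.png

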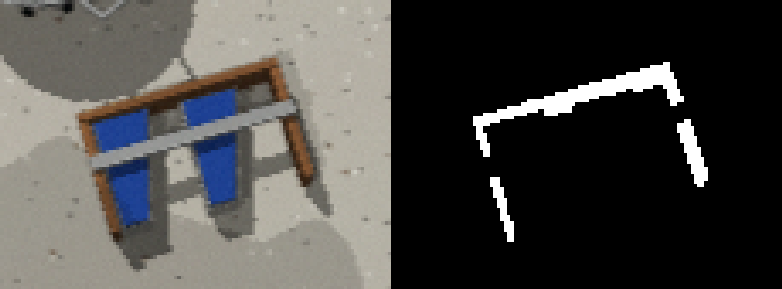

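The crop shows the rack open towards the robot, with both blue bins in place. Fitting its outline gives a rack yaw of about 0.185 and a centre near (612,10.5). A is gripped at 53.4 mm opening, as expected, so I carry it in front of the left gap.

```bash
cat >> h.py <<'E'
RC=np.array([612,10.5]);RY=0.185
def w(a,b): return RC+np.array([np.cos(RY)*a-np.sin(RY)*b,np.sin(RY)*a+np.cos(RY)*b])
def rk(p): d=np.array(p)[:2]-RC; return np.array([np.cos(RY)*d[0]+np.sin(RY)*d[1],-np.sin(RY)*d[0]+np.cos(RY)*d[1]])
E
python3 -c "
from h import *
go([*w(-170,27.6),60],0.06)"
```

```text
t 2.6167 at [464.4 311.2   6.2] offset cm [ 26.81  -5.42 -14.71] rot [-0.003 -1.209  0.002] rows 11.0
```

Request:
play_rows(increments=[{"offset":[0,-3,0],"rot":[0,0,0],"fingers":1},{"offset":[0,-5.4,0],"rot":[0,0,0],"fingers":1},{"offset":[26.8,-5.4,-14.7],"rot":[0,-1.209,0],"fingers":1},{"offset":[26.8,-5.4,-14.7],"rot":[0,-1.209,0],"fingers":1},{"offset":[26.8,-5.4,-14.7],"rot":[0,-1.209,0],"fingers":1},{"offset":[26.8,-5.4,-14.7],"rot":[0,-1.209,0],"fingers":1},{"offset":[26.8,-5.4,-14.7],"rot":[0,-1.209,0],"fingers":1},{"offset":[26.8,-5.4,-14.7],"rot":[0,-1.209,0],"fingers":1},{"offset":[26.8,-5.4,-14.7],"rot":[0,-1.209,0],"fingers":1},{"offset":[26.8,-5.4,-14.7],"rot":[0,-1.209,0],"fingers":1},{"offset":[26.8,-5.4,-14.7],"rot":[0,-1.209,0],"fingers":1},{"offset":[26.8,-5.4,-14.7],"rot":[0,-1.209,0],"fingers":1},{"offset":[26.8,-5.4,-14.7],"rot":[0,-1.209,0],"fingers":1},{"offset":[26.8,-5.4,-14.7],"rot":[0,-1.209,0],"fingers":1},{"offset":[26.8,-5.4,-14.7],"rot":[0,-1.209,0],"fingers":1},{"offset":[26.8,-5.4,-14.7],"rot":[0,-1.209,0],"fingers":1}])

```text
time_s: 3.95
ee_pos: [439.2, 6.2, 58.7]
eef_rot: [0.707, 0.021, -0.02, -0.707]
ft_force: [-0.0, -0.5, -1.3]
grip_width: 0.63
```

```bash
python3 - <<'E'
from h import *
go([*w(-170,27.6),6],0.06)
c=optics.camera("wrist"); cv2.imwrite("pics/w2.png",c["image"][:,:,::-1])
for k in masks(c["image"],"orange"): print(cv2.contourArea(k),wedge(c,k,94))
E
```

```text
t 3.95 at [439.2   6.2  58.7] offset cm [0.06 5.27 0.01] rot [ 0.    -0.002  0.001] rows 2.0
13477.0 {'c': array([440.3,   6.9]), 'yaw': -1.552, 'axyaw': -1.376, 'nar': np.float64(35.5), 'wide': np.float64(46.9), 'L': np.float64(45.8), 'q': [[462.0, 27.0], [459.0, -13.0], [424.0, -19.0], [415.0, 32.0]]}
```

View pics/w2.png

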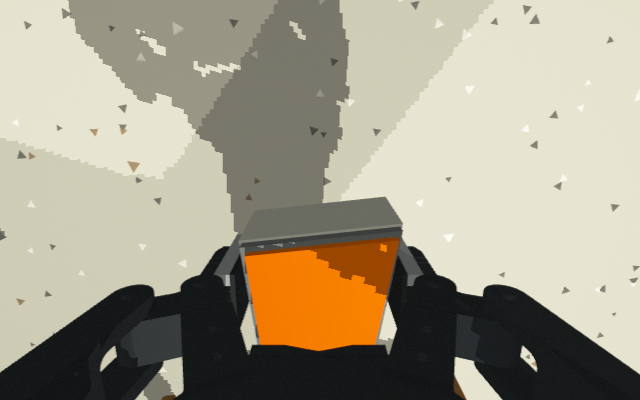

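A is held level, with its wide-end edge at px (240,240) to (400,230). The measured yaw of 0.175 agrees with the rack. I lower it and slide it in to about 42 mm short of home.

Request:
play_rows(increments=[{"offset":[0,3,-0.15],"rot":[0,0,0],"fingers":1},{"offset":[0,5.2,-0.15],"rot":[0,0,0],"fingers":1},{"offset":[2,5.2,0.1],"rot":[0,0,0],"fingers":1},{"offset":[4,5.2,0.35],"rot":[0,0,0],"fingers":1},{"offset":[5.5,5.2,0.54],"rot":[0,0,0],"fingers":1},{"offset":[6.5,5.2,0.67],"rot":[0,0,0],"fingers":1},{"offset":[7.5,5.2,0.79],"rot":[0,0,0],"fingers":1},{"offset":[8.5,5.2,0.92],"rot":[0,0,0],"fingers":1},{"offset":[9.4,5.2,1.03],"rot":[0,0,0],"fingers":1},{"offset":[9.4,5.2,1.03],"rot":[0,0,0],"fingers":1}])

```text
time_s: 4.83
ee_pos: [527.4, 23.0, 3.9]
eef_rot: [-0.706, -0.016, 0.026, 0.708]
ft_force: [-17.2, -2.2, -1.6]
grip_width: 0.471
```

```bash
python3 - <<'E'
from h import *
print(rk(read_state()["ee_pos"]))
c=optics.camera("scene")
p=proj(c,[[612,10,20]])[0].astype(int); print(p)
im=c["image"][p[1]-60:p[1]+45,p[0]-75:p[0]+75,::-1]
cv2.imwrite("pics/s2.png",cv2.resize(im,None,fx=5,fy=5,interpolation=cv2.INTER_CUBIC))
E
```

```text
[-80.90147401  27.82252933]
[311 232]
```

View pics/s2.png

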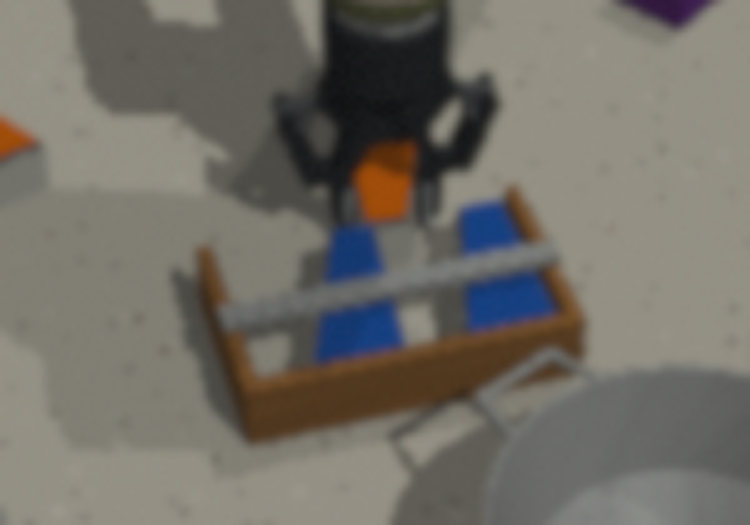

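The scene crop shows A's nose stopped at the right blue bin's nose, at crop (385,215) against (355,230), and the grip slid along the wedge. A is too far right. I release, rise and look from above with the wrist camera.

Request:
play_rows(increments=[{"offset":[-0.5,0,0],"rot":[0,0,0],"fingers":-1},{"offset":[-0.5,0,0],"rot":[0,0,0],"fingers":-1},{"offset":[-0.5,0,0],"rot":[0,0,0],"fingers":-1},{"offset":[-0.5,0,0],"rot":[0,0,0],"fingers":-1},{"offset":[-0.5,0,0],"rot":[0,0,0],"fingers":-1},{"offset":[-0.5,0,0],"rot":[0,0,0],"fingers":-1},{"offset":[-0.5,-4,0],"rot":[0,0,0],"fingers":-1},{"offset":[-0.5,-8,0],"rot":[0,0,0],"fingers":-1},{"offset":[3,-12,0],"rot":[0,0,0],"fingers":-1},{"offset":[6,-15,0],"rot":[0,0,0],"fingers":-1},{"offset":[9,-17,0],"rot":[0,0,0],"fingers":-1},{"offset":[12,-20,0],"rot":[0,0,0],"fingers":-1},{"offset":[14,-20,0],"rot":[0,0,0],"fingers":-1},{"offset":[14,-20,0],"rot":[0,0,0],"fingers":-1},{"offset":[14,-20,0],"rot":[0,0,0],"fingers":-1}])

```text
time_s: 6.13
ee_pos: [672.4, 30.4, 205.5]
eef_rot: [-0.707, -0.021, 0.022, 0.707]
ft_force: [-0.2, 0.4, -1.0]
grip_width: 0.998
```

```bash
python3 - <<'E'
from h import *
c=optics.camera("wrist"); cv2.imwrite("pics/w3.png",c["image"][:,:,::-1])
print(read_state()["ee_pos"])
for col in HSV:
    for k in masks(c["image"],col,300): print(col,cv2.contourArea(k),k.reshape(-1,2).mean(0),wedge(c,k))
E
```

```text
[671.56362763  30.49646233 205.24723008]
orange 372.5 [201.24731183 165.77419355] {'c': array([672.5, -72.3]), 'yaw': -1.373, 'axyaw': -1.236, 'nar': np.float64(35.5), 'wide': np.float64(36.3), 'L': np.float64(9.1), 'q': [[689.0, -64.0], [691.0, -73.0], [656.0, -80.0], [654.0, -71.0]]}
orange 2301.0 [331.65412186 170.9516129 ] {'c': array([668.4,  24.3]), 'yaw': -1.411, 'axyaw': -1.159, 'nar': np.float64(8.5), 'wide': np.float64(47.4), 'L': np.float64(201.8), 'q': [[663.0, 126.0], [701.0, -73.0], [693.0, -72.0], [617.0, 117.0]]}
orange 687.5 [184.55828221  90.48466258] {'c': array([609.3, -84.8]), 'yaw': -1.38, 'axyaw': -1.758, 'nar': np.float64(55.1), 'wide': np.float64(62.9), 'L': np.float64(10.5), 'q': [[580.0, -86.0], [642.0, -74.0], [635.0, -85.0], [581.0, -95.0]]}
orange 702.5 [414.24277457  59.40462428] {'c': array([572.3, 103.5]), 'yaw': -1.385, 'axyaw': -1.766, 'nar': np.float64(53.5), 'wide': np.float64(64.0), 'L': np.float64(10.0), 'q': [[605.0, 114.0], [597.0, 104.0], [544.0, 94.0], [542.0, 102.0]]}
orange 1123.5 [315.37777778  15.86666667] {'c': array([546. ,  21.4]), 'y
[... 438 characters left out ...]
.15642458] {'c': array([640.6,  82.4]), 'yaw': -2.944, 'axyaw': -2.951, 'nar': np.float64(43.0), 'wide': np.float64(52.2), 'L': np.float64(32.5), 'q': [[652.0, 109.0], [662.0, 58.0], [629.0, 60.0], [620.0, 102.0]]}
blue 2653.0 [283.55504587  82.62844037] {'c': array([595.9,  -1.8]), 'yaw': -2.968, 'axyaw': 3.225, 'nar': np.float64(24.4), 'wide': np.float64(40.7), 'L': np.float64(58.8), 'q': [[621.0, 17.0], [629.0, -23.0], [568.0, -13.0], [565.0, 12.0]]}
blue 2653.0 [382.55045872  69.57798165] {'c': array([580.5,  78.9]), 'yaw': -2.954, 'axyaw': -2.958, 'nar': np.float64(23.4), 'wide': np.float64(39.0), 'L': np.float64(57.0), 'q': [[605.0, 100.0], [613.0, 61.0], [554.0, 66.0], [550.0, 89.0]]}
```

View pics/w3.png

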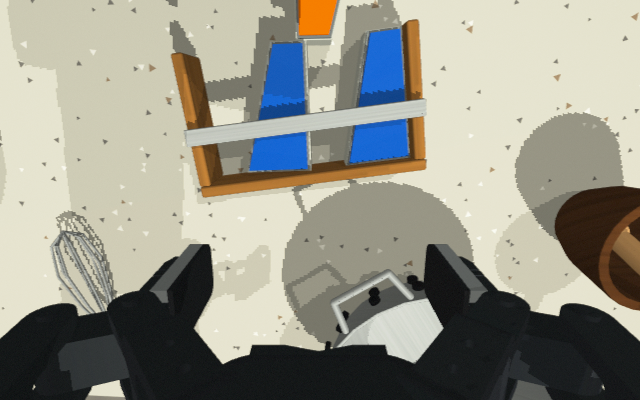

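The wrist view from above shows the rack clearly, with corners at px (204,192), (427,165), (413,22) and (180,55). Right blue's nose, at px (288,42), has swung about 10 mm left. A's nose is at px (315,38).

The outline now fits on three corners: rack centre (617.2,14.2), yaw 0.188. I update the frame and go back over A.

```bash
sed -i 's/^RC=.*/RC=np.array([617.2,14.2]);RY=0.188/' h.py
python3 -c "
from h import *
go([470.5,26.6,140],-0.065)"
```

```text
t 6.1833 at [671.6  30.5 205.2] offset cm [-20.08   6.56   0.82] rot [-0.     0.125 -0.002] rows 6.0
```

Request:
play_rows(increments=[{"offset":[-5,0,0.8],"rot":[0,0.125,0],"fingers":-1},{"offset":[-10,1.5,0.8],"rot":[0,0.125,0],"fingers":-1},{"offset":[-15,5,0.8],"rot":[0,0.125,0],"fingers":-1},{"offset":[-20.1,6.6,0.8],"rot":[0,0.125,0],"fingers":-1},{"offset":[-20.1,6.6,0.8],"rot":[0,0.125,0],"fingers":-1},{"offset":[-20.1,6.6,0.8],"rot":[0,0.125,0],"fingers":-1},{"offset":[-20.1,6.6,0.8],"rot":[0,0.125,0],"fingers":-1},{"offset":[-20.1,6.6,0.8],"rot":[0,0.125,0],"fingers":-1}])

```text
time_s: 6.85
ee_pos: [471.3, 26.1, 141.1]
eef_rot: [0.707, -0.022, 0.024, -0.707]
ft_force: [0.1, -1.0, -0.0]
grip_width: 1.003
```

```bash
python3 - <<'E'
from h import *
c=optics.camera("wrist")
for k in masks(c["image"],"orange",1000):
    d=wedge(c,k); print(cv2.contourArea(k),d)
    y=d["yaw"]; rot=lambda v:np.array([np.cos(y)*v[0]-np.sin(y)*v[1],np.sin(y)*v[0]+np.cos(y)*v[1]])
    print(rk(d["c"]),y-RY); g=d["c"]+rot((-35,4.45)); print(g); go([*g,5],y-.125)
E
```

```text
6728.0 {'c': array([506.3,  23.3]), 'yaw': 0.083, 'axyaw': 0.072, 'nar': np.float64(24.4), 'wide': np.float64(52.5), 'L': np.float64(105.1), 'q': [[558.0, 33.0], [560.0, 8.0], [456.0, 0.0], [452.0, 52.0]]}
[-107.2452007    29.66625907] -0.105
[471.05156224  24.83301505]
t 6.9 at [472.1  26.1 141.3] offset cm [-0.14 13.63 -0.13] rot [ 0.    -0.023  0.003] rows 4.0
```

Request:
play_rows(increments=[{"offset":[-0.1,4,-0.1],"rot":[0,-0.02,0],"fingers":-1},{"offset":[-0.1,8,-0.1],"rot":[0,-0.02,0],"fingers":-1},{"offset":[-0.1,11,-0.1],"rot":[0,-0.02,0],"fingers":-1},{"offset":[-0.1,13,-0.1],"rot":[0,-0.02,0],"fingers":-1},{"offset":[-0.1,13.6,-0.1],"rot":[0,-0.02,0],"fingers":-1},{"offset":[-0.1,13.6,-0.1],"rot":[0,-0.02,0],"fingers":-1},{"offset":[-0.1,13.6,-0.1],"rot":[0,-0.02,0],"fingers":1},{"offset":[-0.1,13.6,-0.1],"rot":[0,-0.02,0],"fingers":1},{"offset":[-0.1,13.6,-0.1],"rot":[0,-0.02,0],"fingers":1},{"offset":[-0.1,13.6,-0.1],"rot":[0,-0.02,0],"fingers":1},{"offset":[-0.1,13.6,-0.1],"rot":[0,-0.02,0],"fingers":1},{"offset":[-0.1,13.6,-0.1],"rot":[0,-0.02,0],"fingers":1},{"offset":[-0.1,13.6,-0.1],"rot":[0,-0.02,0],"fingers":1},{"offset":[-2,13.3,-0.1],"rot":[0,-0.02,0],"fingers":1},{"offset":[-4,13.3,-0.1],"rot":[0,-0.02,0],"fingers":1},{"offset":[-4,13.3,-0.1],"rot":[0,-0.02,0],"fingers":1}])

```text
time_s: 8.23
ee_pos: [428.1, 28.5, 7.7]
eef_rot: [-0.707, 0.017, -0.015, 0.707]
ft_force: [0.6, -0.2, -1.3]
grip_width: 0.631
```

```bash
python3 - <<'E'
from h import *
s=read_state();print(rk(s["ee_pos"]),s["grip_width"])
for X,Y in((-130,34),(-80,34),(-80,24),(-42,23.5)):
    print(X,Y);go([*w(X-35,Y+4.45),7],RY-.125)
c=optics.camera("wrist")
for k in masks(c["image"],"orange",1000): print(wedge(c,k)["q"])
E
```

```text
[-183.05554473   49.34889813] 0.6305454308469324
-130 34
t 8.2333 at [428.1  28.5   7.7] offset cm [ 2.01  0.07 -0.64] rot [-0.    -0.107 -0.002] rows 1.0
-80 34
t 8.2333 at [428.1  28.5   7.7] offset cm [6.87 0.05 0.51] rot [-0.    -0.107 -0.002] rows 2.0
-80 24
t 8.2333 at [428.1  28.5   7.7] offset cm [ 7.1   0.05 -0.47] rot [-0.    -0.107 -0.002] rows 2.0
-42 23.5
t 8.2333 at [428.1  28.5   7.7] offset cm [10.81  0.04  0.36] rot [-0.    -0.107 -0.002] rows 3.0
[[456.0, 48.0], [449.0, 6.0], [413.0, 4.0], [410.0, 57.0]]
```

Request:
play_rows(increments=[{"offset":[2,0.2,-0.64],"rot":[0,-0.107,0],"fingers":1},{"offset":[2,0.2,-0.64],"rot":[0,-0.107,0],"fingers":1},{"offset":[3.6,0.2,-0.25],"rot":[0,-0.107,0],"fingers":1},{"offset":[5.3,0.2,0.15],"rot":[0,-0.107,0],"fingers":1},{"offset":[6.9,0.2,0.5],"rot":[0,-0.107,0],"fingers":1},{"offset":[6.9,0.2,0.5],"rot":[0,-0.107,0],"fingers":1},{"offset":[7,0.2,0],"rot":[0,-0.107,0],"fingers":1},{"offset":[7.1,0.2,-0.47],"rot":[0,-0.107,0],"fingers":1},{"offset":[7.1,0.2,-0.47],"rot":[0,-0.107,0],"fingers":1}])

```text
time_s: 9.03
ee_pos: [502.0, 19.2, 6.0]
eef_rot: [0.707, 0.022, -0.021, -0.707]
ft_force: [-0.7, -1.9, 4.9]
grip_width: 0.629
```

```bash
python3 - <<'E'
from h import *
s=read_state();print(rk(s["ee_pos"]),s["grip_width"])
go([*w(-42-35,23.5+4.45),6],RY-.125)
c=optics.camera("wrist")
for k in masks(c["image"],"orange",1000):q=wedge(c,k)["q"]; print([rk(p).round(1) for p in q])
E
```

```text
[-112.19925677   26.38948987] 0.62928799166482
t 9.0333 at [502.   19.2   6. ] offset cm [3.47 0.   0.6 ] rot [ 0.001 -0.002  0.002] rows 1.0
[array([-84.6,  43.4]), array([-95.4,   2.7]), array([-130.7,    4.3]), array([-130. ,   56.1])]
```

Request:
play_rows(increments=[{"offset":[1,0,0.17],"rot":[0,0,0],"fingers":1},{"offset":[2,0,0.34],"rot":[0,0,0],"fingers":1},{"offset":[3,0,0.45],"rot":[0,0,0],"fingers":1},{"offset":[3.5,0,0.5],"rot":[0,0,0],"fingers":1},{"offset":[3.5,0,0.5],"rot":[0,0,0],"fingers":1}])

```text
time_s: 9.5
ee_pos: [537.3, 27.0, 6.0]
eef_rot: [0.707, 0.023, -0.021, -0.707]
ft_force: [2.5, 0.1, 4.5]
grip_width: 0.629
```

```bash
python3 - <<'E'
from h import *
s=read_state();print(rk(s["ee_pos"]),s["grip_width"])
c=optics.camera("wrist")
for k in masks(c["image"],"orange",1000):q=wedge(c,k)["q"]; print([rk(p).round(1) for p in q])
E
```

```text
[-76.11313642  27.53320363] 0.6293991784656285
[array([-48.7,  44.7]), array([-58.3,   4.8]), array([-94.8,   5.6]), array([-93.1,  57.2])]
```

Request:
play_rows(increments=[{"offset":[0.6,0,0.03],"rot":[0,0,0],"fingers":1},{"offset":[0.6,0,0.03],"rot":[0,0,0],"fingers":1},{"offset":[0.6,0,0.03],"rot":[0,0,0],"fingers":-1},{"offset":[0.6,0,0.03],"rot":[0,0,0],"fingers":-1},{"offset":[0.6,0,0.03],"rot":[0,0,0],"fingers":-1},{"offset":[0.6,0,0.03],"rot":[0,0,0],"fingers":-1},{"offset":[0.6,0,0.03],"rot":[0,0,0],"fingers":-1},{"offset":[0.6,0,0.03],"rot":[0,0,0],"fingers":-1},{"offset":[-2,0,0.03],"rot":[0,0,0],"fingers":-1},{"offset":[-5,-0.5,-0.6],"rot":[0,-0.125,0],"fingers":-1},{"offset":[-5,-0.5,-0.6],"rot":[0,-0.125,0],"fingers":-1},{"offset":[-5,-0.5,-0.6],"rot":[0,-0.125,0],"fingers":0.65},{"offset":[-5,-0.5,-0.6],"rot":[0,-0.125,0],"fingers":0.65},{"offset":[-5,-0.5,-0.6],"rot":[0,-0.125,0],"fingers":0.65},{"offset":[-5,-0.5,-0.6],"rot":[0,-0.125,0],"fingers":0.65},{"offset":[-5,-0.5,-0.6],"rot":[0,-0.125,0],"fingers":0.65},{"offset":[-5,-0.5,-0.6],"rot":[0,-0.125,0],"fingers":0.65},{"offset":[-5,-0.5,-0.6],"rot":[0,-0.125,0],"fingers":0.65}])

```text
time_s: 11.05
ee_pos: [486.9, 18.1, 10.2]
eef_rot: [-0.704, -0.066, 0.066, 0.704]
ft_force: [-0.6, 0.5, 0.9]
grip_width: 0.171
```

```bash
python3 - <<'E'
from h import *
s=read_state();print(rk(s["ee_pos"]),s["grip_width"])
c=optics.camera("wrist"); cv2.imwrite("pics/w4.png",c["image"][:,:,::-1])
for k in masks(c["image"],"orange",1000):q=wedge(c,k)["q"]; print([rk(p).round(1) for p in q])
go([*w(-75,26),8],RY)
E
```

```text
[-127.28735853   28.20141873] 0.17093244722180564
t 11.1 at [486.8  18.1  10.2] offset cm [ 5.23  0.22 -0.22] rot [-0.    -0.001 -0.   ] rows 2.0
```

View pics/w4.png

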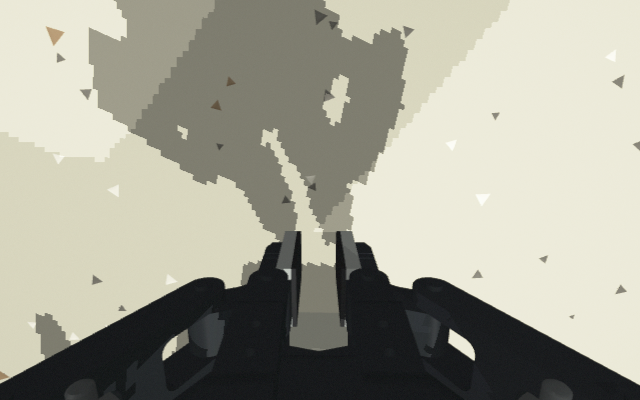

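The wrist view shows the fingers partly closed behind A, at px (300-340,235), and clear. Now I push.

Request:
play_rows(increments=[{"offset":[2,0.2,-0.2],"rot":[0,0,0],"fingers":0.65},{"offset":[2.6,0.2,-0.2],"rot":[0,0,0],"fingers":0.65},{"offset":[3.1,0.2,-0.2],"rot":[0,0,0],"fingers":0.65},{"offset":[3.6,0.2,-0.2],"rot":[0,0,0],"fingers":0.65},{"offset":[4.1,0.2,-0.2],"rot":[0,0,0],"fingers":0.65},{"offset":[4.6,0.2,-0.2],"rot":[0,0,0],"fingers":0.65},{"offset":[5.2,0.2,-0.2],"rot":[0,0,0],"fingers":0.65},{"offset":[5.2,0.2,-0.2],"rot":[0,0,0],"fingers":0.65}])

```text
time_s: 11.77
ee_pos: [539.2, 25.9, 8.5]
eef_rot: [0.704, 0.067, -0.066, -0.704]
ft_force: [0.0, -0.0, -1.1]
grip_width: 0.175
```

Request:
play_rows(increments=[{"offset":[0.3,0,0],"rot":[0,0,0],"fingers":0.65},{"offset":[0.5,0,0],"rot":[0,0,0],"fingers":0.65},{"offset":[0.7,0,0],"rot":[0,0,0],"fingers":0.65},{"offset":[0.8,0,0],"rot":[0,0,0],"fingers":0.65},{"offset":[0.8,0,0],"rot":[0,0,0],"fingers":0.65}])

```text
time_s: 12.18
ee_pos: [546.2, 27.3, 8.3]
eef_rot: [0.704, 0.066, -0.066, -0.704]
ft_force: [0.4, 0.4, -0.3]
grip_width: 0.172
```

```bash
python3 - <<'E'
from h import *
s=read_state();print(rk(s["ee_pos"]),s["grip_width"],s["ft_force"])
E
```

```text
[-67.26592809  26.10953898] 0.17248223910568183 [ 0.37290059  0.37208109 -0.32596236]
```

Request:
play_rows(increments=[{"offset":[0.1,0,0],"rot":[0,0,0],"fingers":0.65},{"offset":[0.2,0,0],"rot":[0,0,0],"fingers":0.65},{"offset":[0.3,0,0],"rot":[0,0,0],"fingers":0.65},{"offset":[0.3,0,0],"rot":[0,0,0],"fingers":0.65}])

```text
time_s: 12.52
ee_pos: [548.7, 27.8, 8.2]
eef_rot: [-0.704, -0.066, 0.067, 0.704]
ft_force: [-2.6, -0.8, 1.7]
grip_width: 0.172
```

Request:
play_rows(increments=[{"offset":[-1.5,0,0],"rot":[0,0,0],"fingers":0.65},{"offset":[-1.5,-4,0],"rot":[0,0,0],"fingers":-1},{"offset":[-1.5,-8,0],"rot":[0,0,0],"fingers":-1},{"offset":[0,-12,0],"rot":[0,0,0],"fingers":-1},{"offset":[3,-15,0],"rot":[0,0,0],"fingers":-1},{"offset":[6,-18,0],"rot":[0,0,0],"fingers":-1},{"offset":[9,-20,0],"rot":[0,0,0],"fingers":-1},{"offset":[11,-20,0],"rot":[0,0,0],"fingers":-1},{"offset":[11,-20,0],"rot":[0,0,0],"fingers":-1},{"offset":[11,-20,0],"rot":[0,0,0],"fingers":-1}])

```text
time_s: 13.35
ee_pos: [657.2, 48.5, 207.3]
eef_rot: [-0.704, -0.066, 0.067, 0.704]
ft_force: [-0.3, 0.3, -0.0]
grip_width: 1.0
```

```bash
cat > look.py <<'E'
from h import *
import sys
c=optics.camera("wrist"); cv2.imwrite(f"pics/{sys.argv[1]}.png",c["image"][:,:,::-1])
print(read_state()["ee_pos"])
HSV["orange"]=((8,225,150),(18,255,255))
for col in HSV:
    for k in masks(c["image"],col,300):
        q=cast(c,cv2.approxPolyN(k,4,ensure_convex=True).reshape(-1,2),40); print(col,k.reshape(-1,2).mean(0).round(),[rk(p).round(1).tolist() for p in q])
E
python3 look.py w5
```

```text
[656.51010387  48.37397529 207.36316167]
orange [309. 161.] [[21.2, 36.6], [51.8, 27.8], [51.8, 4.4], [21.2, 5.0]]
orange [318.  89.] [[-51.4, 55.8], [4.8, 40.8], [4.7, 4.4], [-51.4, 4.7]]
blue [257. 163.] [[21.2, -3.8], [50.9, -2.8], [52.7, -54.1], [21.2, -46.8]]
blue [358. 162.] [[20.4, 86.6], [51.9, 86.3], [51.8, 34.1], [20.3, 42.7]]
blue [369.  94.] [[-51.4, 87.1], [4.8, 86.7], [4.8, 46.8], [-51.4, 62.4]]
blue [262.  93.] [[4.7, -3.4], [4.7, -43.1], [-52.2, -29.9], [-52.9, -5.1]]
```

View pics/w5.png

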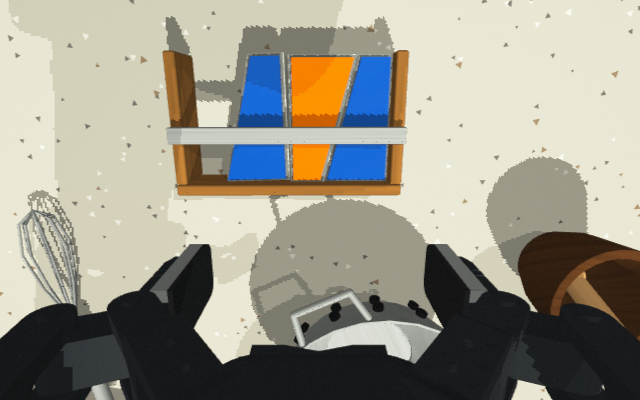

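The wrist view shows A home in the left gap: its lid nose is at rack x 51.8, which puts the face at about 54.3, and it stands parallel to and flush with the blues. Now B.

```bash
python3 -c "
from h import *
go([456.5,-221.1,140],-.938)"
```

```text
t 13.4 at [656.5  48.4 207.4] offset cm [-24.66   6.76 -22.75] rot [ 0.     1.125 -0.002] rows 10.0
```

Request:
play_rows(increments=[{"offset":[-24.7,6.8,-22.7],"rot":[0,1.125,0],"fingers":-1},{"offset":[-24.7,6.8,-22.7],"rot":[0,1.125,0],"fingers":-1},{"offset":[-24.7,6.8,-22.7],"rot":[0,1.125,0],"fingers":-1},{"offset":[-24.7,6.8,-22.7],"rot":[0,1.125,0],"fingers":-1},{"offset":[-24.7,6.8,-22.7],"rot":[0,1.125,0],"fingers":-1},{"offset":[-24.7,6.8,-22.7],"rot":[0,1.125,0],"fingers":-1},{"offset":[-24.7,6.8,-22.7],"rot":[0,1.125,0],"fingers":-1},{"offset":[-24.7,6.8,-22.7],"rot":[0,1.125,0],"fingers":-1},{"offset":[-24.7,6.8,-22.7],"rot":[0,1.125,0],"fingers":-1},{"offset":[-24.7,6.8,-22.7],"rot":[0,1.125,0],"fingers":-1},{"offset":[-24.7,6.8,-22.7],"rot":[0,1.125,0],"fingers":-1},{"offset":[-24.7,6.8,-22.7],"rot":[0,1.125,0],"fingers":-1},{"offset":[-24.7,6.8,-22.7],"rot":[0,1.125,0],"fingers":-1}])

```text
time_s: 14.48
ee_pos: [457.1, -219.7, 140.5]
eef_rot: [-0.631, 0.318, -0.318, 0.631]
ft_force: [-0.9, -0.5, -0.4]
grip_width: 0.998
```

```bash
python3 - <<'E'
from h import *
c=optics.camera("wrist")
for k in masks(c["image"],"orange",1000):
    d=wedge(c,k); print(cv2.contourArea(k),d)
    y=d["yaw"]; rot=lambda v:np.array([np.cos(y)*v[0]-np.sin(y)*v[1],np.sin(y)*v[0]+np.cos(y)*v[1]])
    g=d["c"]+rot((-35,4.45)); print(g); go([*g,5],y-.125)
E
```

```text
6754.0 {'c': array([ 479.1, -247.1]), 'yaw': -0.814, 'axyaw': -0.812, 'nar': np.float64(23.5), 'wide': np.float64(52.2), 'L': np.float64(104.5), 'q': [[519.0, -281.0], [501.0, -297.0], [429.0, -223.0], [467.0, -187.0]]}
[ 458.30447302 -218.59827097]
t 14.5333 at [ 457.1 -219.7  140.5] offset cm [-0.02 13.55  0.16] rot [-0.     0.005  0.   ] rows 4.0
```

Same fit as A. I grasp B and lift it.

Request:
play_rows(increments=[{"offset":[0,4,0.2],"rot":[0,0,0],"fingers":-1},{"offset":[0,8,0.2],"rot":[0,0,0],"fingers":-1},{"offset":[0,11,0.2],"rot":[0,0,0],"fingers":-1},{"offset":[0,13,0.2],"rot":[0,0,0],"fingers":-1},{"offset":[0,13.6,0.2],"rot":[0,0,0],"fingers":-1},{"offset":[0,13.6,0.2],"rot":[0,0,0],"fingers":-1},{"offset":[0,13.6,0.2],"rot":[0,0,0],"fingers":1},{"offset":[0,13.6,0.2],"rot":[0,0,0],"fingers":1},{"offset":[0,13.6,0.2],"rot":[0,0,0],"fingers":1},{"offset":[0,13.6,0.2],"rot":[0,0,0],"fingers":1},{"offset":[0,13.6,0.2],"rot":[0,0,0],"fingers":1},{"offset":[0,13.6,0.2],"rot":[0,0,0],"fingers":1},{"offset":[0,13.6,0.2],"rot":[0,0,0],"fingers":1},{"offset":[0,11,0.2],"rot":[0,0,0],"fingers":1},{"offset":[0,8.6,0.2],"rot":[0,0,0],"fingers":1},{"offset":[0,8.6,0.2],"rot":[0,0,0],"fingers":1}])

```text
time_s: 15.87
ee_pos: [460.3, -220.9, 59.0]
eef_rot: [0.631, -0.317, 0.322, -0.63]
ft_force: [0.7, -1.5, -0.0]
grip_width: 0.625
```

```bash
python3 -c "
from h import *
print(read_state()['grip_width'],w(-170,-62.5))
go([*w(-170,-62.5),55],RY-.125)"
```

```text
0.6247329157945624 [461.87630881 -78.97081601]
t 15.8667 at [ 460.3 -220.9   59. ] offset cm [-11.35   0.33   8.53] rot [ 0.002 -1.     0.008] rows 9.0
```

Request:
play_rows(increments=[{"offset":[-11.4,0,8.5],"rot":[0,-1,0],"fingers":1},{"offset":[-11.4,0,8.5],"rot":[0,-1,0],"fingers":1},{"offset":[-11.4,0,8.5],"rot":[0,-1,0],"fingers":1},{"offset":[-11.4,0,8.5],"rot":[0,-1,0],"fingers":1},{"offset":[-11.4,0,8.5],"rot":[0,-1,0],"fingers":1},{"offset":[-11.4,0,8.5],"rot":[0,-1,0],"fingers":1},{"offset":[-11.4,0,8.5],"rot":[0,-1,0],"fingers":1},{"offset":[-11.4,0,8.5],"rot":[0,-1,0],"fingers":1},{"offset":[-11.4,0,8.5],"rot":[0,-1,0],"fingers":1},{"offset":[-11.4,0,8.5],"rot":[0,-1,0],"fingers":1},{"offset":[-11.4,4,8.5],"rot":[0,-1,0],"fingers":1},{"offset":[-11.4,5.1,8.5],"rot":[0,-1,0],"fingers":1},{"offset":[-11.4,5.1,8.5],"rot":[0,-1,0],"fingers":1}])

```text
time_s: 16.95
ee_pos: [459.6, -77.4, 2.1]
eef_rot: [-0.707, -0.02, 0.02, 0.707]
ft_force: [0.4, 0.2, -1.7]
grip_width: 0.622
```

```bash
python3 - <<'E'
from h import *
s=read_state();print(rk(s["ee_pos"]),s["grip_width"])
c=optics.camera("wrist")
for k in masks(c["image"],"orange",1000):q=cast(c,cv2.approxPolyN(k,4,ensure_convex=True).reshape(-1,2),41); print([rk(p).round(1) for p in q])
for X,Y in((-80,-67),(-36,-67)):
    print(X,Y);go([*w(X-35,Y+4.45),6],RY-.125)
E
```

```text
[-171.94753637  -60.49179523] 0.6223486520298915
[array([-147.9,  -42.5]), array([-158.6,  -83. ]), array([-191.9,  -82.6]), array([-191.9,  -30.1])]
-80 -67
t 17.0 at [459.3 -77.3   2.8] offset cm [ 5.7  -0.33  0.53] rot [-0.    -0.005 -0.001] rows 2.0
-36 -67
t 17.0 at [459.3 -77.3   2.8] offset cm [10.06 -0.33  1.1 ] rot [-0.    -0.005 -0.001] rows 3.0
```

Request:
play_rows(increments=[{"offset":[0,-0.2,-0.25],"rot":[0,0,0],"fingers":1},{"offset":[2,-0.2,0],"rot":[0,0,0],"fingers":1},{"offset":[4,-0.2,0.25],"rot":[0,0,0],"fingers":1},{"offset":[5.7,-0.2,0.47],"rot":[0,0,0],"fingers":1},{"offset":[7,-0.2,0.63],"rot":[0,0,0],"fingers":1},{"offset":[8,-0.2,0.76],"rot":[0,0,0],"fingers":1},{"offset":[9,-0.2,0.9],"rot":[0,0,0],"fingers":1},{"offset":[10.1,-0.2,1.04],"rot":[0,0,0],"fingers":1},{"offset":[10.1,-0.2,1.04],"rot":[0,0,0],"fingers":1}])

```text
time_s: 17.75
ee_pos: [560.1, -60.5, 5.6]
eef_rot: [0.707, 0.022, -0.022, -0.707]
ft_force: [-0.4, 0.4, -1.1]
grip_width: 0.624
```

```bash
python3 - <<'E'
from h import *
s=read_state();print(rk(s["ee_pos"]),s["grip_width"])
c=optics.camera("wrist")
for k in masks(c["image"],"orange",1000):q=cast(c,cv2.approxPolyN(k,4,ensure_convex=True).reshape(-1,2),41); print([rk(p).round(1) for p in q])
E
```

```text
[-70.0256675  -62.75087079] 0.6236745515517359
[array([-43. , -44.3]), array([-53.9, -86.2]), array([-88.3, -86.3]), array([-88.2, -32.1])]
```

Request:
play_rows(increments=[{"offset":[0,0,0],"rot":[0,0,0],"fingers":-1},{"offset":[0,0,0],"rot":[0,0,0],"fingers":-1},{"offset":[0,0,0],"rot":[0,0,0],"fingers":-1},{"offset":[0,0,0],"rot":[0,0,0],"fingers":-1},{"offset":[0,0,0],"rot":[0,0,0],"fingers":-1},{"offset":[0,0,0],"rot":[0,0,0],"fingers":-1},{"offset":[-2.6,0,-0.2],"rot":[0,0,0],"fingers":-1},{"offset":[-5.6,-0.3,-0.7],"rot":[0,-0.125,0],"fingers":-1},{"offset":[-5.6,-0.3,-0.7],"rot":[0,-0.125,0],"fingers":-1},{"offset":[-5.6,-0.3,-0.7],"rot":[0,-0.125,0],"fingers":0.65},{"offset":[-5.6,-0.3,-0.7],"rot":[0,-0.125,0],"fingers":0.65},{"offset":[-5.6,-0.3,-0.7],"rot":[0,-0.125,0],"fingers":0.65},{"offset":[-5.6,-0.3,-0.7],"rot":[0,-0.125,0],"fingers":0.65},{"offset":[-5.6,-0.3,-0.7],"rot":[0,-0.125,0],"fingers":0.65},{"offset":[-5.6,-0.3,-0.7],"rot":[0,-0.125,0],"fingers":0.65},{"offset":[-5.6,-0.3,-0.7],"rot":[0,-0.125,0],"fingers":0.65}])

```text
time_s: 19.13
ee_pos: [504.2, -71.0, 8.2]
eef_rot: [0.704, 0.066, -0.066, -0.704]
ft_force: [0.1, 0.0, 0.5]
grip_width: 0.175
```

```bash
python3 - <<'E'
from h import *
s=read_state();print(rk(s["ee_pos"]),s["grip_width"])
go([*w(-67,-63),8],RY)
E
```

```text
[-126.89791739  -62.63657782] 0.175189647215993
t 19.1333 at [504.2 -71.    8.2] offset cm [ 5.99  0.02 -0.03] rot [ 0.    -0.001  0.   ] rows 2.0
```

Request:
play_rows(increments=[{"offset":[2,0,0],"rot":[0,0,0],"fingers":0.65},{"offset":[2.6,0,0],"rot":[0,0,0],"fingers":0.65},{"offset":[3.1,0,0],"rot":[0,0,0],"fingers":0.65},{"offset":[3.6,0,0],"rot":[0,0,0],"fingers":0.65},{"offset":[4.1,0,0],"rot":[0,0,0],"fingers":0.65},{"offset":[4.6,0,0],"rot":[0,0,0],"fingers":0.65},{"offset":[5,0,0],"rot":[0,0,0],"fingers":0.65},{"offset":[5.4,0,0],"rot":[0,0,0],"fingers":0.65},{"offset":[5.7,0,0],"rot":[0,0,0],"fingers":0.65},{"offset":[5.9,0,0],"rot":[0,0,0],"fingers":0.65},{"offset":[6,0,0],"rot":[0,0,0],"fingers":0.65},{"offset":[6.1,0,0],"rot":[0,0,0],"fingers":0.65},{"offset":[6.2,0,0],"rot":[0,0,0],"fingers":0.65},{"offset":[6.2,0,0],"rot":[0,0,0],"fingers":0.65}])

```text
time_s: 20.3
ee_pos: [565.1, -59.6, 8.3]
eef_rot: [0.704, 0.066, -0.066, -0.704]
ft_force: [-0.0, 0.5, -0.0]
grip_width: 0.168
```

Request:
play_rows(increments=[{"offset":[0.1,0,0],"rot":[0,0,0],"fingers":0.65},{"offset":[0.15,0,0],"rot":[0,0,0],"fingers":0.65},{"offset":[0.15,0,0],"rot":[0,0,0],"fingers":0.65}])

```text
time_s: 20.55
ee_pos: [565.4, -59.4, 8.1]
eef_rot: [-0.704, -0.065, 0.067, 0.704]
ft_force: [-5.9, -1.4, 3.4]
grip_width: 0.178
```

Request:
play_rows(increments=[{"offset":[-1.5,0,0],"rot":[0,0,0],"fingers":0.65},{"offset":[-1.5,-4,1],"rot":[0,0,0],"fingers":-1},{"offset":[-1.5,-8,3],"rot":[0,0,0],"fingers":-1},{"offset":[0,-12,5],"rot":[0,0,0],"fingers":-1},{"offset":[3,-15,6],"rot":[0,0,0],"fingers":-1},{"offset":[6,-18,6],"rot":[0,0,0],"fingers":-1},{"offset":[9,-20,6],"rot":[0,0,0],"fingers":-1},{"offset":[11,-20,6],"rot":[0,0,0],"fingers":-1},{"offset":[11,-20,6],"rot":[0,0,0],"fingers":-1},{"offset":[11,-20,6],"rot":[0,0,0],"fingers":-1}])

```text
time_s: 21.38
ee_pos: [663.6, 20.4, 207.4]
eef_rot: [-0.704, -0.066, 0.067, 0.704]
ft_force: [-0.3, -1.0, -0.3]
grip_width: 1.0
```

```bash
python3 look.py w6
```

```text
[662.8997426   20.13862257 207.37224185]
orange [341. 159.] [[20.6, 36.7], [52.1, 28.7], [52.1, 5.3], [20.6, 5.1]]
orange [240. 159.] [[52.0, -61.3], [52.0, -85.6], [21.4, -85.2], [20.6, -52.7]]
orange [352.  87.] [[-51.0, 55.8], [4.2, 41.3], [4.2, 5.0], [-51.1, 4.7]]
orange [246.  87.] [[-51.1, -34.0], [5.0, -48.6], [5.0, -84.9], [-51.1, -85.1]]
blue [390. 161.] [[20.6, 86.6], [52.1, 86.3], [52.1, 34.1], [20.6, 42.8]]
blue [289. 162.] [[20.6, -3.7], [52.0, -3.7], [52.0, -55.0], [20.6, -46.6]]
blue [403.  93.] [[-51.0, 87.1], [4.2, 87.2], [4.2, 46.5], [-51.0, 62.4]]
blue [297.  93.] [[-51.1, -4.4], [4.2, -3.6], [4.2, -42.5], [-51.1, -27.4]]
```

View pics/w6.png

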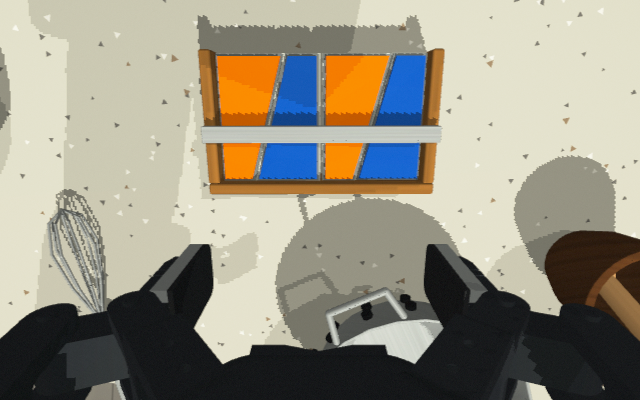

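The wrist view shows all four bins packed, parallel and flush between px (215-425, 55-180). The values measured from it are inside the limits, and the arm is clear at about 207 mm height.

```bash
python3 -c "
from h import *
print(job.close_job())"
```

```text
the job is handed in; nothing more can be done
None
```

Both orange bins are in the rack, narrow end to the back wall, and I handed the job in at about 21 s of the 64 s allowed. The hand-in reports no verdict, so the result rests on my own last measurements below.

**What I did:** I gripped each bin near its wide end, turned it and slid it partway in under the bar. Then I let go and pushed it home from behind with the fingers partly closed. A went into the left gap and B into the right.

**Last check (wrist camera from above, rack frame):**

| Bin | Centre y (mm) | Narrow-end x (mm) | Allowed x (mm) |
|---|---|---|---|
| Orange A | +24 | +54.5 | 49 to 60 |
| Orange B | -66 | +54.5 | 49 to 60 |
| Both blue | in place | about -53.5 | -60 to -47 |

- All four lids lie parallel to the rack to within about 0.02 rad, and in the view they look flat and flush.
- The gripper is open and about 207 mm up, touching nothing.

**What went wrong on the way:**
- **First insertion:** my first rack estimate was about 5 mm off in x and 4 mm in y. A's nose hit the right blue bin's nose with about 17 N, pushed that nose about 5 mm sideways, and the grip slipped.
- **Fix:** I measured the rack again from close above, gripped A again and nudged the blue bin back straight as A went in.

**Not measured at the end:** I did not re-measure where the mortar and the glass bowl stand. Nothing was moved near either of them.

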